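Feed washers into the eyelet press

TASK

Load the eyelet press: with the fingertips, sweep the three loose brass washers across its feed pan and out through the gate one at a time, so that all three end up down in the sloping raceway that leads to the press. Do not pick any of them up or stand them on edge, and leave the steel die and the punch standing in the pan, and the tin and bowl beside the press, where they are.

Things in the scene. Friction and masses are not known exactly. Their poses are not given: they have to be found in the camera images.
- press: Red bench eyelet press with an aluminium feed pan, fixed on the table. Origin: on the table under the middle of the gate; z up; +y is the feed direction (pan, gate, raceway, press), x across. Ram, head and frame stand beyond the raceway at y = 128 to 330 mm, x within +-80 mm, up to 0.41 m high with the lever; no part of the press at y below 100 mm stands more than 15 mm above the pan floor.
- pan (a point): Middle of the feed pan's floor (press frame 0, -102, 85 mm). The floor is level, polished (friction 0.15 to 0.25), 85 mm above the table; it spans x +-130 mm and y -205 mm to its front edge at y = 0 (press frame). Rims 12 mm high at the back and sides. Two guide bars 12 mm high close the front in a wide V, each running from the side rim (x +-131, y -67 mm) to the gate (x +-16, y 0).
- gate (a point): Middle of the gate, on the pan floor at its front edge (press frame 0, 0, 85 mm), axes as the press's. The gate is the 32 mm gap between the guide bars' ends: one washer passes, two side by side do not. A washer whose centre is pushed past this edge tips into the raceway and slides down by itself, so the fingers need not enter the gate.
- raceway (a point): Middle of the raceway's floor (press frame 0, 58, 62 mm). The raceway is an open polished steel channel, 32 mm wide between rails 14 mm high, that starts at the gate and slopes down at 22 degrees along the press's +y for 125 mm to an end stop; all three washers fit in it in a row.
- washer1: A brass washer lying flat in the pan: outside diameter 28 mm, 14 mm hole, 6 mm thick, 13 to 24 g. Origin: centre of its underside, z up. It starts 65 to 115 mm before the gate, at one of three places about 48 mm apart across the pan. The three washers are alike. It slides easily on the pan floor.
- washer2: The second washer, like washer1.
- washer3: The third washer, like washer1.
- die_center (a point): Centre of a spare steel die left standing in a back corner of the pan: stepped cylinder, 24 mm across, 36 mm tall, this point 18 mm above the pan floor. To be left alone.
- punch_center (a point): Centre of a dark steel punch standing in the other back corner of the pan: waisted round piece, 22 mm across, 38 mm tall, this point 19 mm above the pan floor. To be left alone.
- tin_center (a point): Centre of a closed steel ink tin, 74 mm across, 75 mm tall, standing on the table to the far side of the raceway. To be left alone.
- bowl_center (a point): Centre of a white ceramic bowl of eyelets, 84 mm across, 30 mm tall, on the table to the far side of the press; point 15 mm above the table. To be left alone.
Not all that is in view belongs to the job. Leave any white look-alike of the washer1 alone.

How it is judged:
By the outcome, as a careful person would: the job done as asked, in the order asked, and still so for the second after the job is handed in, with the robot touching nothing.
It also fails if it takes over 61 s, if anything falls off the work surface, if the arm or the gripper's body presses on something with over 40 N, if the wrist force passes 120 N, or if a joint passes its speed limit or range.

ROBOT

A 6-joint arm with a two-finger parallel gripper is mounted at the origin on the work surface. World frame = base frame: x ahead of the robot, y to its left, z up, the work surface at z = 0. Lengths are in m, angles in rad, forces in N, time in s.
With the tool pointing down it reaches from about 0.325 to 0.75 m from the base axis. Payload 7.6 kg.
Tool frame: the origin (TCP) lies at the very end of the fingers, on their centre line; the grasp point (between the pads) lies bot.grip_depth behind it (bot.grip_depth is the distance from the TCP to the grasp point, in m); z points along the fingers, y is the line along which they close (so a half turn about z gives the same grasp; the last joint's range is limited). The gripper opens to 85 mm and grips with 20 to 120 N. Pads are 22 mm wide; open, the fingers measure 114 mm over their backs; the gripper's body (76 mm by 85 mm) begins 54 mm behind the grasp point. The pads swing forward as they close: fully open they stand 13 mm farther back than shut.
Start: joints at [-1.255, 0.052, 1.401, -0, 1.689, -0.07], TCP at [0.198, -0.486, 0.231] pointing down, gripper open.
Joint ranges: [-2.9, 2.9], [-0.91, 2.17], [0.12, 2.37], [-1.06, 4.2], [0.26, 2.73], [-2.93, 2.93]. Speed limits (rad/s): [2.57, 2.57, 3.01, 3.14, 3.14, 3.14].

INTERFACE

Orientations are given as a rotation vector (axis times angle).
In Python, from plant import monitor, eyes, bot gives the robot as it stands.
- The arm moves only by the shell command python3 -m inch 'ROWS' [OPENING] [FORCE]. ROWS is JSON, a list of rows, each a list of 4 numbers: the shift along the tool's x, y, z in m, then the turn about the tool's z in rad. In form: [[tx, ty, tz, yaw], ...]. A call has 1 to 12 rows; each row shifts and turns the commanded pose from where the row before left it, along the tool's axes as they then stand; what a row does not reach is not made up. A row lasts 1/8 s, in which the tool goes at most 62.5 mm and 10.7 degrees, less where a joint would pass 70% of its speed; a pose out of reach is approached as far as the arm can. A call with a gripper value outside its range is refused whole. OPENING is the opening in per cent of the stroke, from 0 (shut) to 100 (fully open), set as the call begins (- or left out, the last holds). The fingers move at their own pace and stop on an object; FORCE is the grip in N (left out, the last holds). Time passes only in rows, so rows that do not move let the fingers close. It gives the time, the measured TCP pose, the force, the opening and the grip force at its end, in the units of the state.
- monitor.sense(): the state, without advancing time (a new reading comes with each control period).
- eyes.grab_frame(name): name is "scene" or "top"; returns the picture (420x560x3 uint8, red, green, blue); there is no depth.
- eyes.camera_params(name): a dict with "K" (3x3 intrinsics, pixels), "position" and "rotation" of the camera in the world. Camera axes: x right, y down, z forward; pixel columns grow to the right and rows downward; lengths in m; the calibration is good to about 2 mm. A picture is of the moment at which its call begins. camera_params takes no time and is no camera call.
- bot.hand_in(): hands the job in; it is judged then, once.
The state is a dict: "t": time; "q": joint angles; "joint_velocities": joint speeds; "joint_efforts": joint torques, N m; "ee_pos": TCP position; "ee_rot": TCP orientation; "force": force on the tool from outside, world axes, zero at the start; "torque": the same for the moment, N m; "finger_gap": finger opening in m; "finger_force": force on a finger pad.
Only numpy, scipy, OpenCV 4.12 (cv2) and the standard library are available. Lean on these libraries where they do the work, as an engineer would, in place of code of your own. Each camera call takes 0.05 s, during which the arm holds its last target. There are 200 camera calls.

## Working session

There is one attempt and no reset: what is moved stays moved. The work goes in short steps, Python scripts to look and compute and a shell command to move; the robot and the scene stay as the last step left them, time stands still between calls to the robot, and variables do not carry over. Pictures are saved under pics/ and viewed, at most 10 in all, crops included, and the job is handed in when it is done.

```bash
mkdir -p pics; python3 - <<'E'
from plant import monitor, eyes, bot
import cv2
s=monitor.sense(); print(s['t'],s['ee_pos'],s['ee_rot'],s['finger_gap'],bot.grip_depth)
for n in("scene","top"):
    cv2.imwrite(f"pics/{n}0.png",cv2.resize(eyes.grab_frame(n)[:,:,::-1],(784,588),interpolation=cv2.INTER_CUBIC))
    p=eyes.camera_params(n);print(n,p)
E
```

```text
0.0 [ 0.19748337 -0.48611903  0.23048902] [-3.08181784e+00 -6.01924515e-01  2.79581719e-04] 0.08528843074644907 0.0187
scene {'K': array([[448.96228086,   0.        , 288.99326888],
       [  0.        , 448.96228086, 215.89901903],
       [  0.        ,   0.        ,   1.        ]]), 'position': array([ 1.05462856, -0.21937712,  0.53361184]), 'rotation': array([-2.05943991, -0.99573079,  0.51452204])}
top {'K': array([[413.5322503 ,   0.        , 281.16128851],
       [  0.        , 413.5322503 , 215.62954074],
       [  0.        ,   0.        ,   1.        ]]), 'position': array([0.51770986, 0.12579147, 0.78235012]), 'rotation': array([-2.21145538,  2.14098906, -0.18851398])}
```

View pics/scene0.png

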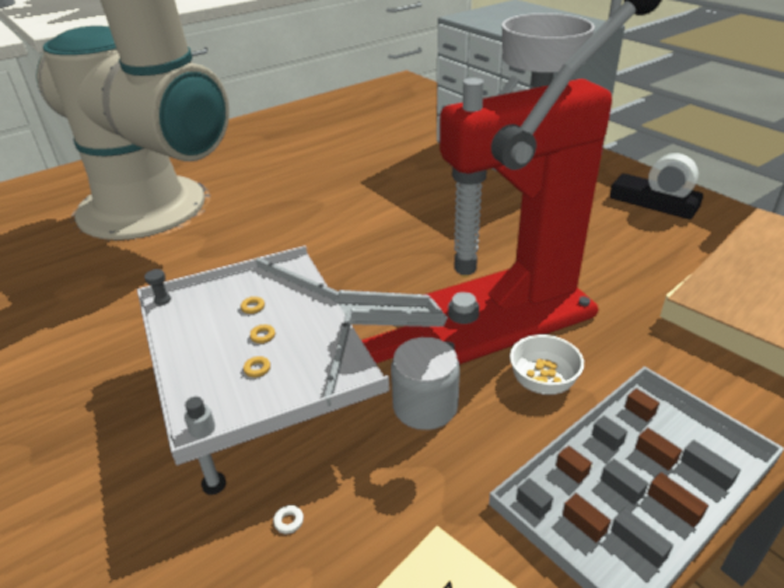

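View pics/top0.png

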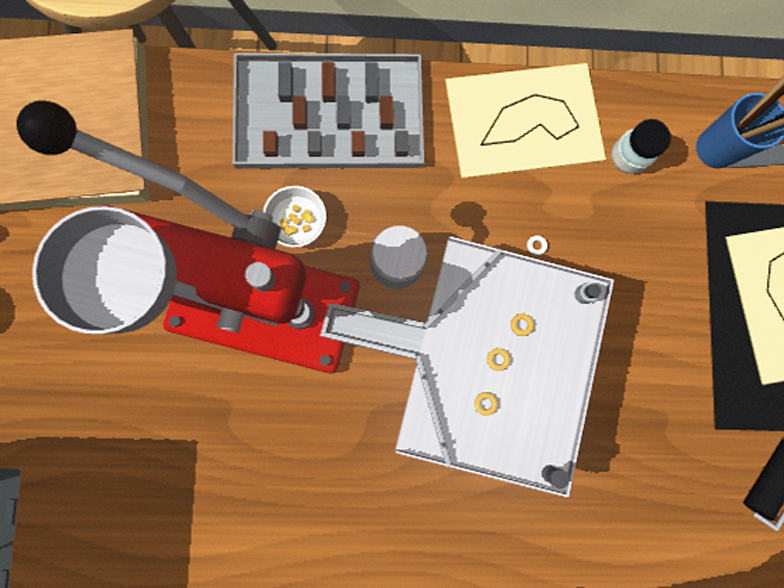

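```bash
cat > h.py <<'E'
import numpy as np, cv2
from scipy.spatial.transform import Rotation as R
from plant import monitor, eyes, bot
def cam(n):
    p=eyes.camera_params(n); return p['K'],np.array(p['position']),R.from_rotvec(p['rotation']).as_matrix()
def ray(n,u,v):
    K,c,M=cam(n); d=M@np.linalg.solve(K,[u,v,1.]); return c,d/np.linalg.norm(d)
def onz(n,u,v,z):
    c,d=ray(n,u,v); return c+d*(z-c[2])/d[2]
def tri(a,b):
    (c1,d1),(c2,d2)=ray('top',*a),ray('scene',*b)
    s=np.linalg.lstsq(np.c_[d1,-d2],c2-c1,rcond=None)[0]
    p,q=c1+s[0]*d1,c2+s[1]*d2; return (p+q)/2,np.linalg.norm(p-q)
def proj(n,p):
    K,c,M=cam(n); x=K@(M.T@(np.array(p)-c)); return x[:2]/x[2]
def brass(n):
    im=eyes.grab_frame(n); h=cv2.cvtColor(im,cv2.COLOR_RGB2HSV)
    m=cv2.inRange(h,(16,110,90),(32,255,255))
    m=cv2.morphologyEx(m,cv2.MORPH_CLOSE,np.ones((3,3)))
    cs,_=cv2.findContours(m,cv2.RETR_EXTERNAL,cv2.CHAIN_APPROX_NONE); o=[]
    for c in cs:
        x,y,w,hh=cv2.boundingRect(c)
        if cv2.contourArea(c)>30 and w<30 and hh<30:
            o.append((x+(w-1)/2,y+(hh-1)/2,cv2.contourArea(c)))
    return o,im
E
python3 - <<'E'
from h import *
np.set_printoptions(precision=4,suppress=True)
t,_=brass('top'); s,_=brass('scene'); print(t,s)
for a in t:
    for b in s:
        p,e=tri(a[:2],b[:2])
        if e<.006: print(a[:2],b[:2],p,e)
f=1/1.4
for n,a,b in [('BR corner die',(612,280),(176,460)),('BL punch',(568,495),(140,292)),('gate L(-x?)',(421,356),(338,297)),('gate R',(428,326),(351,318)),('frontcorner die',(450,238),(387,381)),('frontcorner punch',(397,452),(306,248))]:
    print(n,*tri(np.array(a)*f,np.array(b)*f), onz('top',a[0]*f,a[1]*f,.097))
print(R.from_rotvec(monitor.sense()['ee_rot']).as_matrix())
E
```

```text
[(346.5, 288.5, 181.0), (355.5, 256.5, 175.5), (372.5, 231.5, 179.0), (211.5, 158.5, 173.5)] [(555.5, 388.0, 72.0), (391.0, 264.5, 141.5), (183.0, 261.5, 184.0), (187.0, 238.0, 151.5), (180.0, 217.5, 128.0)]
(346.5, 288.5) (180.0, 217.5) [ 0.4883 -0.0179  0.0864] 0.00040514877177167904
(355.5, 256.5) (187.0, 238.0) [ 0.542  -0.0329  0.0868] 0.0009118535208992239
(372.5, 231.5) (183.0, 261.5) [ 0.5853 -0.0618  0.0871] 0.0009612793555510353
(372.5, 231.5) (187.0, 238.0) [ 0.5828 -0.05    0.1236] 0.003497572159924571
(211.5, 158.5) (391.0, 264.5) [0.725  0.2305 0.0061] 0.005464207387985709
BR corner die [ 0.6452 -0.1741  0.0853] 0.0031923506590199133 [ 0.6425 -0.1706  0.097 ]
BL punch [ 0.3868 -0.1139  0.0919] 0.0030638298191292854 [ 0.3871 -0.1136  0.097 ]
gate L(-x?) [0.5439 0.0625 0.091 ] 0.0038460744575709543 [0.5427 0.0615 0.097 ]
gate R [0.5807 0.0549 0.0869] 0.00487302375290967 [0.5785 0.0539 0.097 ]
frontcorner die [0.6888 0.0283 0.0892] 5.9302311408268905e-05 [0.6868 0.0294 0.097 ]
frontcorner punch [0.4311 0.0875 0.0915] 0.002417202350235202 [0.4312 0.0867 0.097 ]
[[ 0.9265  0.3763 -0.0003]
 [ 0.3763 -0.9265  0.0009]
 [ 0.0001 -0.001  -1.    ]]
```

```bash
python3 -m inch '[[0,0,0,-0.16],[0,0,0,-0.16],[0,0,0,-0.16],[0,0,0,-0.16],[0,0,0,-0.16],[0,0,0,-0.166]]' 19; python3 -m inch '[[0.04,0.02,0,0],[0.04,0.02,0,0],[0.04,0.02,0,0],[0.04,0.02,0,0],[0.04,0.02,0,0],[0.04,0.02,0,0],[0.04,0.02,0,0],[0.04,0.02,0,0],[0.04,0.02,0,0],[0.04,0.02,0,0],[0.04,0.02,0,0],[0.04,0.018,0,0]]'
cat >> h.py <<'E'
G=np.array([.5595,.058]); Y=np.array([.217,.976]); X=np.array([.976,-.217])
def pf(p): d=np.array(p)[:2]-G; return np.round([d@X*1e3,d@Y*1e3],1)
def st():
    s=monitor.sense(); M=R.from_rotvec(s['ee_rot']).as_matrix()
    print('t',round(s['t'],2),'tcp press',pf(s['ee_pos']),'z',round(s['ee_pos'][2]*1e3,1),'yaw of tool x from press y deg',round(np.degrees(np.arctan2(M[1,0],M[0,0]))-77.47,1),'gap',round(s['finger_gap']*1e3,1),'F',np.round(s['force'],1))
def wash():
    for n in('top','scene'): print(n,[pf(onz(n,u,v,.088)) for u,v,a in brass(n)[0]])
E
python3 -c "from h import *;st();wash()"
```

```text
t: 0.95
ee_pos: [0.1975, -0.4863, 0.2311]
ee_rot: [-2.445, -1.972, -0.0]
force: [0.2, 0.8, -0.2]
finger_gap: 0.0161
finger_force: 0.0
t: 2.45
ee_pos: [0.5349, -0.0683, 0.231]
ee_rot: [-2.451, -1.965, 0.0]
force: [0.3, -1.2, 0.0]
finger_gap: 0.0157
finger_force: 0.0
t 2.45 tcp press [   3.4 -128.6] z 231.0 yaw of tool x from press y deg -0.0 gap 15.7 F [ 0.3 -1.2  0. ]
top [array([-53., -89.]), array([  2.6, -91.8]), array([  51.2, -110.7]), array([103.9, 186.5]), array([289.6, 416.6])]
scene [array([421.3, 195.7]), array([189.7, 149.6]), array([  52. , -111.9]), array([  3.9, -93.1]), array([-51.1, -90. ])]
```

```bash
python3 -m inch '[[0,0,0.03,0],[0,0,0.03,0],[0,0,0.03,0],[0,0,0.025,0],[0,0,0.012,0],[0,0,0.009,0],[0,0,0,0]]'; python3 - <<'E'
from h import *
st()
for n in('scene','top'):
    im=eyes.grab_frame(n); u,v=proj(n,[.545,-.03,.09]).astype(int)
    c=im[max(0,v-80):v+80,max(0,u-100):u+100]; cv2.imwrite(f'pics/{n}1.png',cv2.resize(c[:,:,::-1],None,fx=4,fy=3.7,interpolation=cv2.INTER_CUBIC))
E
```

```text
t: 3.42
ee_pos: [0.5341, -0.0697, 0.0953]
ee_rot: [-2.451, -1.965, 0.0]
force: [1.0, 0.4, 0.0]
finger_gap: 0.0161
finger_force: 0.0
t 3.42 tcp press [   3.  -130.2] z 95.3 yaw of tool x from press y deg -0.0 gap 16.1 F [1.  0.4 0. ]
```

View pics/scene1.png

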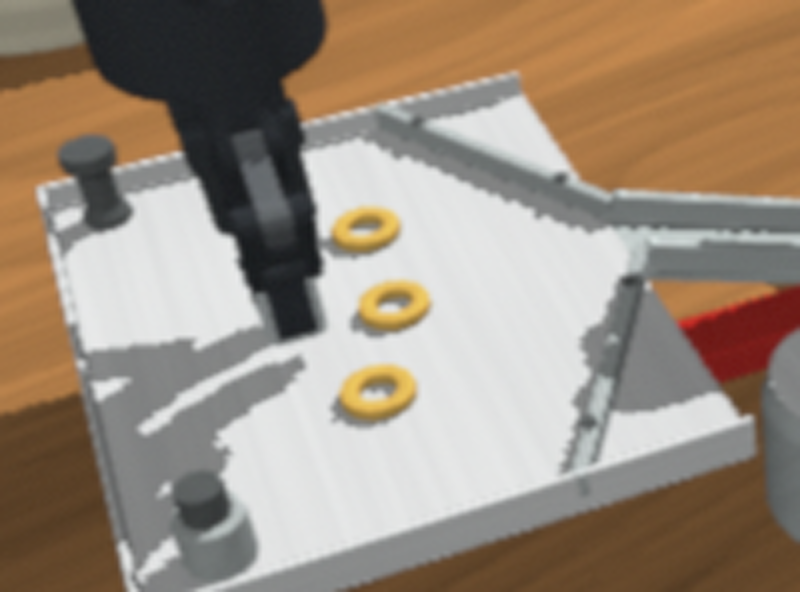

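The shut-ish fingertips hang (crop pixel about 295,335) behind the middle washer (393,305), clear of the other two. I'll lower gently until there is floor contact.

```bash
for i in 1; do python3 -m inch '[[0,0,0.003,0],[0,0,0.002,0],[0,0,0,0]]'; python3 -m inch '[[0,0,0.0015,0],[0,0,0,0]]'|grep -A0 -E 'pos|force:'; python3 -m inch '[[0,0,0.001,0],[0,0,0,0]]'|grep -E 'pos|force:'; done
```

```text
t: 3.9
ee_pos: [0.5341, -0.0696, 0.0902]
ee_rot: [-2.451, -1.965, 0.0]
force: [-0.1, 0.2, 0.1]
finger_gap: 0.0162
finger_force: 0.0
ee_pos: [0.5341, -0.0696, 0.0887]
--
force: [-0.5, 0.3, -0.6]
--
finger_force: 0.0
ee_pos: [0.5342, -0.0696, 0.0877]
force: [-0.2, -0.3, -0.3]
finger_force: 0.0
```

```bash
python3 -m inch '[[0,0,0.001,0],[0,0,0,0]]'|grep -E 'pos|force:';python3 -m inch '[[0,0,0.001,0],[0,0,0,0]]'|grep -E 'pos|force:'
```

```text
ee_pos: [0.5341, -0.0696, 0.0867]
force: [-0.7, 0.1, -0.2]
finger_force: 0.0
ee_pos: [0.5341, -0.0696, 0.0857]
force: [0.1, -0.5, -0.1]
finger_force: 0.0
```

```bash
python3 -m inch '[[0.008,0,0,0],[0.008,0,0,0],[0.008,0,0,0],[0.008,0,0,0],[0.008,-0.0005,0,0],[0.008,-0.0005,0,0],[0.008,-0.0005,0,0],[0.008,-0.0005,0,0],[0.008,-0.0005,0,0],[0.006,-0.0005,0,0],[0,0,0,0]]'|grep force:; python3 -c "
from h import *;st();wash()
for n in('scene','top'):
    im=eyes.grab_frame(n); u,v=proj(n,[.545,0.03,.09]).astype(int)
    c=im[max(0,v-80):v+80,max(0,u-100):u+100]; cv2.imwrite(f'pics/{n}2.png',cv2.resize(c[:,:,::-1],None,fx=4,fy=3.7,interpolation=cv2.INTER_CUBIC))
"
```

```text
force: [-0.0, -0.2, -0.8]
finger_force: 0.0
t 6.28 tcp press [ -0.1 -51.7] z 85.8 yaw of tool x from press y deg 0.0 gap 16.4 F [-0.  -0.2 -0.8]
top [array([-52.8, -93.3]), array([103.9, 186.5])]
scene [array([188.3, 148.9]), array([  52. , -111.9]), array([  0.5, -27.7]), array([-49.8, -90.3])]
```

View pics/scene2.png

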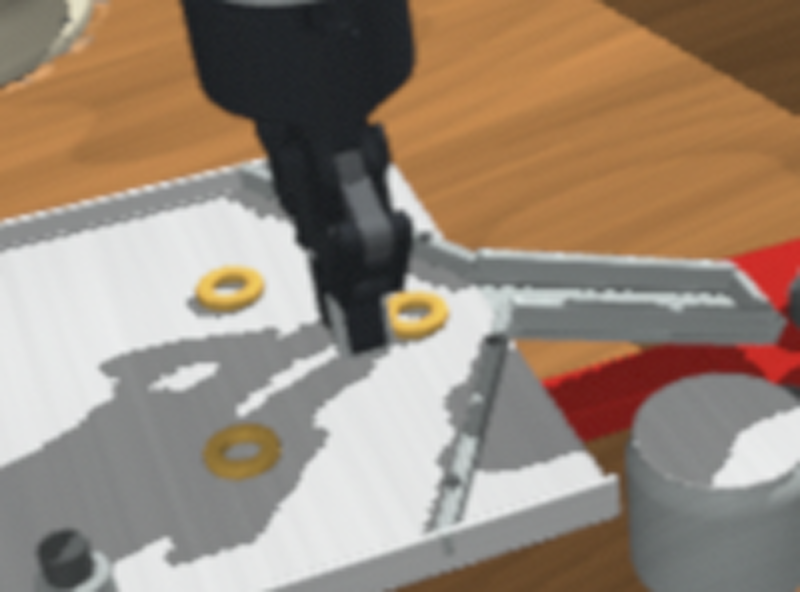

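```bash
python3 -m inch '[[0.008,0,0,0],[0.008,0,0,0],[0.008,0,0,0],[0.006,0,0,0],[0.003,0,0,0],[0,0,0,0]]'|grep force:; python3 -c "
from h import *;st();wash()"
```

```text
force: [0.1, 0.9, 0.0]
finger_force: 0.0
t 7.22 tcp press [ -0.  -18.9] z 85.8 yaw of tool x from press y deg 0.0 gap 16.3 F [0.1 0.9 0. ]
top [array([-53., -89.]), array([103.9, 186.5]), array([289.6, 416.6])]
scene [array([188.3, 148.9]), array([  52. , -111.9]), array([ 1.3, 16.1]), array([-49.8, -90.3])]
```

```bash
python3 -m inch '[[-0.015,0,0,0],[-0.015,0,-0.01,0],[0,0,-0.02,0],[-0.022,-0.026,0,0],[-0.022,-0.026,0,0],[-0.0215,-0.0267,0,0],[0,0,0,0.162],[0,0,0,0.162],[0,0,0,0.162],[0,0,0,0.162],[0,0,0,0.162],[0,0,0,0]]'|grep force:; python3 -c "
from h import *;st();wash()"
```

```text
force: [0.7, -0.2, 0.3]
finger_force: 0.0
t 8.82 tcp press [ -78.5 -115.4] z 116.5 yaw of tool x from press y deg -46.4 gap 16.2 F [ 0.7 -0.2  0.3]
top [array([-53., -89.]), array([  51.2, -110.7]), array([ -3.3, 104.1]), array([103.9, 186.5])]
scene [array([188.3, 148.9]), array([  52. , -111.9]), array([43.1, 84.2]), array([-49.8, -90.3])]
```

```bash
python3 -m inch '[[0,0,0.015,0],[0,0,0.01,0],[0,0,0.0055,0],[0,0,0,0]]'|grep force:; python3 -m inch '[[0.008,0,0,0],[0.008,0,0,0],[0.008,0,0,0],[0.008,0,0,0],[0.008,0,0,0],[0.008,0,0,0],[0.008,0,0,0],[0.008,0,0,0],[0.008,0,0,0],[0.008,0,0,0],[0.005,0,0,0],[0,0,0,0]]'|grep force:; python3 -c "
from h import *;st();wash()"
```

```text
force: [-1.2, 0.1, 1.3]
finger_force: 1.1
force: [0.9, 0.9, 3.9]
finger_force: 1.2
t 10.93 tcp press [-16.7 -55.5] z 85.3 yaw of tool x from press y deg -46.4 gap 16.3 F [0.9 0.9 3.9]
top [array([ -3.3, 104.1]), array([103.9, 186.5])]
scene [array([188.3, 148.9]), array([  52. , -111.9]), array([  0.7, -41. ]), array([41.9, 84.8])]
```

```bash
python3 -m inch '[[-0.015,0,-0.001,0],[0,0,-0.02,0],[0,0,0,-0.162],[0,0,0,-0.162],[0,0,0,-0.162],[0,0,0,-0.162],[0,0,0,-0.162],[-0.011,0.028,0,0],[0,0,0.012,0],[0,0,0.008,0],[0,0,0,0]]'|grep force:; python3 -c "
from h import *;st();wash()"
```

```text
force: [-0.3, -1.3, 0.0]
finger_force: 0.0
t 12.4 tcp press [ -0.8 -77.1] z 85.7 yaw of tool x from press y deg -0.0 gap 16.3 F [-0.3 -1.3  0. ]
top [array([ -0.6, -38.5]), array([ -3.3, 104.1]), array([103.9, 186.5]), array([290.7, 416. ])]
scene [array([188.3, 148.9]), array([  52. , -111.9]), array([  0.7, -41. ]), array([43.1, 84.2])]
```

```bash
python3 -m inch '[[0.007,0.0005,0,0],[0.007,0.0005,0,0],[0.008,0,0,0],[0.008,0,0,0],[0.008,0,0,0],[0.008,0,0,0],[0.008,0,0,0],[0.004,0,0,0],[0,0,0,0]]'|grep force:; python3 -c "
from h import *;st();wash()"
```

```text
force: [0.7, -0.0, 0.8]
finger_force: 0.0
t 13.62 tcp press [  1.  -19.1] z 86.3 yaw of tool x from press y deg 0.0 gap 16.0 F [ 0.7 -0.   0.8]
top [array([ -3.3, 104.1]), array([103.9, 186.5]), array([291. , 415.2])]
scene [array([188.3, 148.9]), array([  52. , -111.9]), array([43.1, 84.2]), array([ 2.5, 15.6])]
```

```bash
python3 -m inch '[[-0.015,0,0,0],[-0.015,0,-0.01,0],[0,0,-0.02,0],[-0.03,0.024,0,0],[-0.03,0.024,0,0],[-0.0315,0.0237,0,0],[0,0,0,-0.157],[0,0,0,-0.157],[0,0,0,-0.157],[0,0,0,-0.156],[0,0,0,0]]'|grep force:; python3 -c "
from h import *;st();wash()"
```

```text
force: [-0.7, -1.0, 0.2]
finger_force: 0.0
t 15.1 tcp press [  72.8 -142. ] z 117.1 yaw of tool x from press y deg 35.8 gap 16.0 F [-0.7 -1.   0.2]
top [array([  51.2, -110.7]), array([103.9, 186.5]), array([288.2, 418. ])]
scene [array([188.3, 148.9]), array([  52. , -111.9]), array([36.9, 74.8])]
```

```bash
python3 -m inch '[[0,0,0.015,0],[0,0,0.01,0],[0,0,0.0055,0],[0,0,0,0]]'|grep force:; python3 -m inch '[[0.008,0.0004,0,0],[0.008,0.0004,0,0],[0.009,0,0,0],[0.009,0,0,0],[0.009,0,0,0],[0.009,0,0,0],[0.009,0,0,0],[0.009,0,0,0],[0.009,0,0,0],[0.009,0,0,0],[0.009,0,0,0],[0.005,0,0,0]]'|grep force:; python3 -c "
from h import *;st();wash()"
```

```text
force: [0.3, -0.4, -0.2]
finger_force: 0.0
force: [-1.6, 0.4, 0.7]
finger_force: 0.0
t 17.2 tcp press [ 13.2 -57.2] z 85.8 yaw of tool x from press y deg 35.9 gap 16.3 F [-1.6  0.4  0.7]
top [array([103.9, 186.5]), array([290.2, 417.7])]
scene [array([188.3, 148.9]), array([36.9, 74.8])]
```

```bash
python3 -m inch '[[-0.015,0,-0.001,0],[0,0,-0.02,0],[0,0,0,0.157],[0,0,0,0.157],[0,0,0,0.157],[0,0,0,0.156],[-0.008,-0.022,0,0],[0,0,0.012,0],[0,0,0.0085,0],[0,0,0,0]]'|grep force:; python3 -c "
from h import *;st();wash()"
```

```text
force: [-0.7, 0.3, -0.4]
finger_force: 0.0
t 18.55 tcp press [  0.8 -78.1] z 85.7 yaw of tool x from press y deg -0.0 gap 16.0 F [-0.7  0.3 -0.4]
top [array([ -0.6, -38.5]), array([103.9, 186.5]), array([290.5, 416.8])]
scene [array([188.3, 148.9]), array([ -0.1, -39.9]), array([36.9, 74.8])]
```

```bash
python3 -m inch '[[0.007,-0.0005,0,0],[0.008,-0.0005,0,0],[0.008,0,0,0],[0.008,0,0,0],[0.008,0,0,0],[0.008,0,0,0],[0.008,0,0,0],[0.004,0,0,0],[0,0,0,0]]'|grep force:; python3 -m inch '[[-0.015,0,0,0],[-0.015,0,-0.01,0],[-0.02,0,-0.04,0],[-0.03,0,-0.05,0],[-0.04,0,-0.04,0],[-0.05,-0.03,0,0],[-0.05,-0.03,0,0],[0,0,0,0],[0,0,0,0]]'|grep force:; python3 -c "
from h import *;st();wash()
for n in('scene','top'):
    im=eyes.grab_frame(n); u,v=proj(n,[.56,0.05,.09]).astype(int)
    c=im[max(0,v-80):v+80,max(0,u-100):u+100]; cv2.imwrite(f'pics/{n}3.png',cv2.resize(c[:,:,::-1],None,fx=4,fy=3.7,interpolation=cv2.INTER_CUBIC))
"
```

```text
force: [0.9, -0.3, 0.2]
finger_force: 0.0
force: [0.4, 0.6, -0.1]
finger_force: 0.0
t 20.9 tcp press [ -60.8 -239.4] z 227.0 yaw of tool x from press y deg -0.1 gap 16.4 F [ 0.4  0.6 -0.1]
top [array([103.9, 186.5]), array([291.4, 417.1])]
scene [array([421.3, 195.7]), array([189.7, 149.6])]
```

View pics/top3.png

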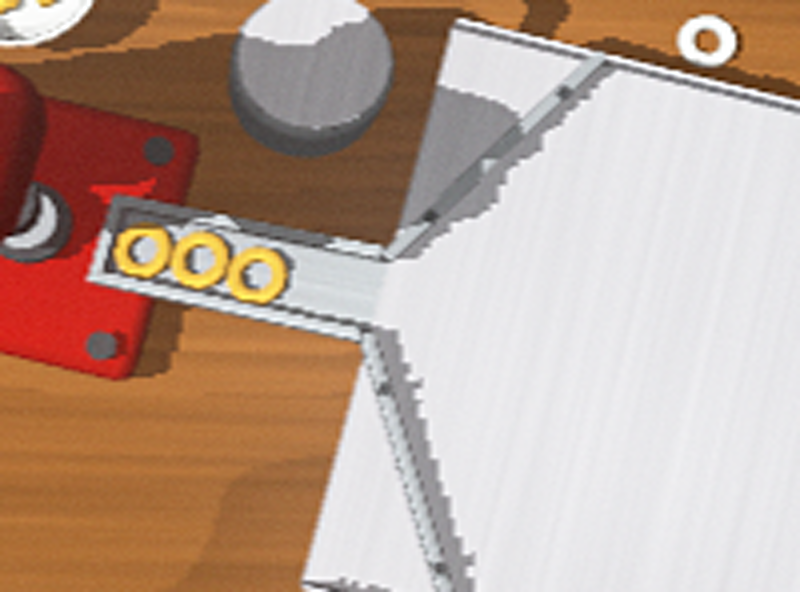

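View pics/scene3.png

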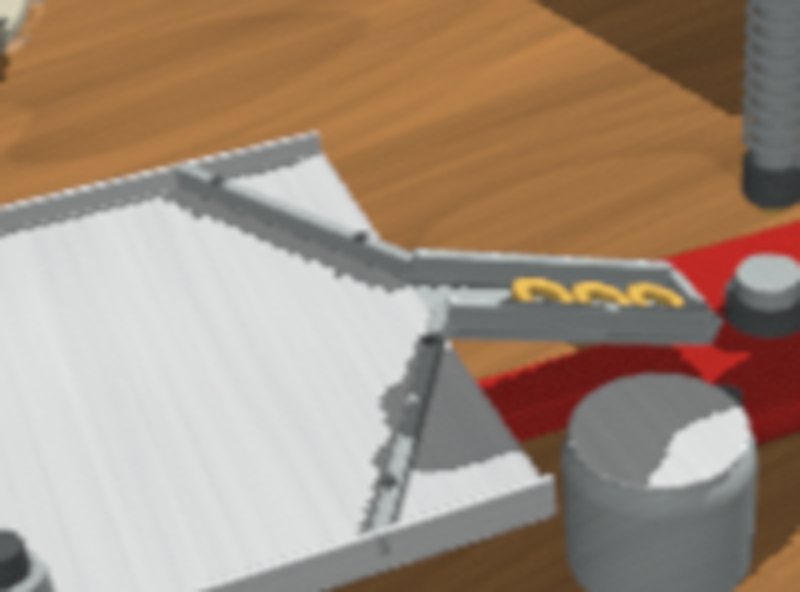

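All three washers lie flat in a row in the raceway (top crop at 143,250; 200,260; 257,275). The pan is empty of washers, and the tin and the die, as far as it shows, are where they were.

```bash
python3 -c "
from plant import bot
print(bot.hand_in())"
```

```text
the job is handed in; nothing more can be done
None
```

All three brass washers were swept through the gate one at a time and lie flat in a row in the raceway; the job was handed in at about 21 s, and I never touched the die, punch, tin or bowl.

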